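Clip the lamp pen into the coolant checker and hold the amber cell in its beam

TASK

Set up the coolant checker: lay the black lamp pen centrally over the two blue forks, yellow lens end towards the black sensor, push it straight down past the red sprung jaw until it sits on the bottom of both forks with the jaw snapped shut over it, and let it go. Then grip the amber glass cell by its two frosted white faces only, no finger touching its clear faces, and hold it upright and square in the middle of the gap between lamp and sensor, so that the beam would pass through the middle of its clear faces, touching nothing else. Finish while still holding it there, and leave everything else where it stands.

Things in the scene. Friction and masses are not known exactly. Their poses are not given: they have to be found in the camera images.
- checker: Coolant checker, fixed: aluminium base plate 90 mm (x) by 340 mm (y from -175 to +165), 12 mm thick, orange line on it under the beam. Origin on the bench under the plate, z up; the beam runs along its y at x = 0, 75 mm above the bench. Two blue forks towards +y; at -y the black sensor, 56 (x) by 45 (y) mm, 105 mm high, its face at y -120 mm.
- clip_seat (a point): Where the lamp pen's middle belongs, on the seated pen's axis, 75 mm above the bench, at y +90 mm of the checker; axes as the checker's. Midway between the two forks, which stand 58 mm either side of it along y, each 10 mm thick, 106 mm free between them.
- fork_slot (a point): Bottom of the forks' slots (point midway between the forks, directly under clip_seat), 67 mm above the bench. The slots are 18 mm wide and open upwards; the fixed prongs on the -x side are straight up to 98 mm and lean outwards to 116 mm above the bench, those on the +x side end at 80 mm, below the jaw's noses.
- jaw (a joint): Red sprung jaw, one hinged piece with a nose over each fork: angle in rad, 0 shut (as it rests), grows as the noses are pushed out to the checker's +x, up to 0.6. Hinge along y, 60 mm below the pen's seat. The noses' tops are ramps 65 degrees steep, 89 to 115 mm above the bench: a pen pushed straight down at x 0 opens them some 0.1 rad with 3 to 8 N in all; then they snap back over it, pressing it down.
- jaw_nose (a point): Lower tip of the jaw's noses (point midway between the two), shut: 85 mm above the bench, above the pen's axis; 2 mm over the top of a seated pen.
- beam_mid (a point): Middle of the open gap in the beam, where the centre of the cell is to be held: at x 0, y -55 mm of the checker, 75 mm above the bench (63 mm above the base plate), over the crossing of the orange lines; axes as the checker's. The gap along y runs from the seated pen's lens, 65 mm to the +y side, to the sensor's face, 65 mm to the -y side.
- lamp: Lamp pen: a round black rod 16 mm in diameter and 160 mm long with rounded ends, a yellow lens end and an orange band at the tail, 70 g. Origin at its middle on its axis; y runs along the rod from the lens end to the tail. It lies level in the two V blocks of its rest, axis 50 mm above the bench.
- lamp_lens (a point): The yellow lens end of the lamp pen, on its axis (80 mm from its middle, to its -y).
- lamp_rest: Rest of the lamp pen, fixed: a dark plate 80 x 150 mm, 8 mm thick, with grey V blocks 56 mm either side of its middle (each 12 mm long, 100 mm free between them), open upwards, tops 54 mm above the bench. Origin on the bench under its middle, y along the pen.
- cell: The amber glass cell, a solid upright glass block, 30 mm (x) by 26 mm (y) by 65 mm high, 130 g; stands loose on the rubber mat. Origin: centre of its underside. Its two frosted white faces look to its +x and -x (30 mm apart, each 24 mm wide, full height); the clear amber faces look to its +y and -y. A half turn makes no difference.
- cell_mid (a point): Centre of the amber cell, 32.5 mm above its underside.
- cell_window: The amber clear glass of the cell (27 x 26 x 65 mm), set back 1.5 mm behind the frosted faces at its x sides and bare at its +y and -y faces, which no finger may touch. Same origin and axes as the cell.
- cell_mat: Black rubber mat 90 x 270 mm, 6 mm thick, fixed, on which the three cells stand in a row along its y, 92 mm apart. Origin: centre of its underside.
- cell_green: Spare green glass cell, same shape as the amber one, 30 x 26 x 65 mm; bystander. Origin: centre of its underside.
- cell_blue: Spare blue glass cell, same shape as the amber one, 30 x 26 x 65 mm; bystander. Origin: centre of its underside.
- mug: Blue mug, 80 mm wide, 95 mm high; bystander. Origin: centre of its underside.
- screwdriver: Screwdriver lying on the bench; bystander.
- wrench: Steel wrench lying on the bench; bystander.
- tape: Roll of yellow tape, 100 mm across, 48 mm high; bystander.
- jar: Jar with a red cap, 70 mm across, 90 mm high; bystander.
Things that resemble listed ones, but are neither listed nor needed, are in the scene too. Several things have the shape of the lamp; the one meant has the colours described above.

How it is judged:
On the way:
1. the lamp pen sits in both forks, lens towards the sensor, jaw shut over it, let go (x of lamp in the frame of clip_seat between -0.004 and 0.004 m and y of lamp in the frame of clip_seat between -0.015 and 0.015 m and z of lamp in the frame of clip_seat between -0.004 and 0.004 m and y of lamp_lens in the frame of clip_seat below -0.05 m and angle between the y axis of lamp and the y axis of checker, either way round below 0.06 rad and value of joint jaw below 0.05 rad and contact force between the fingers and lamp below 0.2 N), for 0.3 s.
At the end, for the whole second after the job is handed in: Pen free in the clip: axis within 4 mm, 0.06 rad, 15 mm along, lens to sensor, jaw below 0.05 rad. Amber cell held still by its frosted faces: centre within 8 mm across, 15 mm high, 30 mm along the beam, upright and square within 0.15 rad, touching neither checker nor pen (all of step 1 and x of cell_mid in the frame of beam_mid between -0.008 and 0.008 m and y of cell_mid in the frame of beam_mid between -0.03 and 0.03 m and z of cell_mid in the frame of beam_mid between -0.015 and 0.015 m and angle between the y axis of cell and the y axis of checker, either way round below 0.15 rad and angle between cell's own z axis and vertical below 0.15 rad and contact force between the fingers and cell above 2 N and contact force between the fingers and cell_window below 0.5 N and contact force between cell and checker below 0.1 N and contact force between cell and lamp below 0.1 N and linear speed of cell below 0.02 m/s); the arm keeps its last pose, push and grip.
It fails at once if a finger touches the clear faces of the amber cell (contact force between the fingers and cell_window above 0.5 N).
It fails at once if a bystander is shifted by more than 30 mm (distance of any of cell_green, cell_blue, mug, screwdriver, wrench, tape, jar from where it was at the start of the episode above 0.03 m).
It also fails if it takes over 51 s, if anything falls off the work surface, if the arm or the gripper's body presses on something with over 40 N, if the wrist force passes 120 N, or if a joint passes its speed limit or range.

ROBOT

A 6-joint arm with a two-finger parallel gripper is mounted at the origin on the work surface. World frame = base frame: x ahead of the robot, y to its left, z up, the work surface at z = 0. Lengths are in m, angles in rad, forces in N, time in s.
With the tool pointing down it reaches from about 0.35 to 0.975 m from the base axis. Payload 4.9 kg.
Tool frame: the origin (TCP) lies at the very end of the fingers, on their centre line; the grasp point (between the pads) lies 19 mm behind it (ctrl.grip_point_offset is the distance from the TCP to the grasp point, in m); z points along the fingers, y is the line along which they close (so a half turn about z gives the same grasp; the last joint's range is limited). The gripper opens to 85 mm and grips with 20 to 120 N. Pads are 22 mm wide; open, the fingers measure 114 mm over their backs; the gripper's body (76 mm by 85 mm) begins 54 mm behind the grasp point. The pads swing forward as they close: fully open they stand 13 mm farther back than shut.
Start: joints at [-1.348, 0.053, 1.613, -0, 1.476, -0.119], TCP at [0.209, -0.589, 0.231] pointing down, gripper open.
Joint ranges: [-3.01, 3.01], [-1.01, 2.22], [0.06, 2.58], [-1.02, 4.17], [0.09, 2.62], [-3.14, 3.14]. Speed limits (rad/s): [2.57, 2.57, 3.14, 3.14, 3.14, 3.14].

INTERFACE

Orientations are given as a rotation vector (axis times angle).
In Python, from station import ctrl gives the robot as it stands.
- The arm moves only by the tool send_rows, never from a script. Its argument "rows" is a list of rows, each a list of 3 entries, a list of its own where there are three numbers: the finger opening in cm, from 0 to 8.54, then the shift along the tool's x, y, z in cm, then the turn about the tool's z in degrees. A call has 1 to 10 rows; each row shifts and turns the commanded pose from where the row before left it, along the tool's axes as they then stand; what a row does not reach is not made up. A row lasts 1/8 s, in which the tool goes at most 62.5 mm and 10.7 degrees, less where a joint would pass 70% of its speed; a pose out of reach is approached as far as the arm can. A call with a gripper value outside its range is refused whole. The fingers move at their own pace and stop on an object; "newtons" is the grip in N (left out, the last holds). Time passes only in rows, so rows that do not move let the fingers close. It gives the time, the measured TCP pose, the force, the opening and the grip force at its end, in the units of the state.
- ctrl.get_obs(): the state, without advancing time (a new reading comes with each control period).
- ctrl.get_image(name): name is "side" or "top"; returns a dict with "frame" (420x560x3 uint8, red, green, blue), "range_z" (420x560 float32, m along the optical axis (not along the pixel's ray), 0 where there is no reading), "fx", "fy", "cx", "cy" (pixels), "cam_to_world" (4x4, takes a point from camera to world coordinates). Camera axes: x right, y down, z forward; pixel columns grow to the right and rows downward; lengths in m; the calibration is good to about 2 mm. A picture is of the moment at which its call begins.
- ctrl.finish_job(): hands the job in; it is judged then, once.
The state is a dict: "t": time; "q": joint angles; "dq": joint speeds; "effort": joint torques, N m; "tool_pos": TCP position; "tool_rot": TCP orientation; "contact_force": force on the tool from outside, world axes, zero at the start; "wrist_torque": the same for the moment, N m; "opening": finger opening in m; "grip_force": force on a finger pad.
Only numpy, scipy, OpenCV 4.12 (cv2) and the standard library are available. Lean on these libraries where they do the work, as an engineer would, in place of code of your own. Each camera call takes 0.05 s, during which the arm holds its last target. There are 200 camera calls.

## Working session

There is one attempt and no reset: what is moved stays moved. The work goes in short steps, Python scripts to look and compute and a tool call to move; the robot and the scene stay as the last step left them, time stands still between calls to the robot, and variables do not carry over. Pictures are saved under pics/ and viewed, at most 10 in all, crops included, and the job is handed in when it is done.

Besides the shell and the picture viewer there is one more tool, called after "Emit:" in YAML: its name, and indented under it one key for each argument. send_rows: Moves the arm, as the interface text tells. Its arguments: {"type":"object","properties":{"rows":{"type":"array","items":{"type":"array"}},"newtons":{"type":"number"}},"required":["rows"]}

```bash
mkdir -p pics
cat > h.py <<'E'
import numpy as np,cv2
from scipy.spatial.transform import Rotation as R
from station import ctrl
def cap(n):
    d=ctrl.get_image(n); z=d["range_z"]; v,u=np.mgrid[:z.shape[0],:z.shape[1]]
    P=np.stack([(u-d["cx"])/d["fx"]*z,(v-d["cy"])/d["fy"]*z,z,np.ones_like(z)],-1)@np.array(d["cam_to_world"]).T
    P=P[...,:3]; P[z==0]=np.nan
    return d["frame"],P
E
python3 - <<'E'
from h import *
o=ctrl.get_obs();print({k:np.round(v,3).tolist() for k,v in o.items()})
for n in("top","side"):
    f,P=cap(n);np.savez(n,f=f,P=P);cv2.imwrite(f"pics/{n}0.png",cv2.resize(f[...,::-1],(800,600)))
    print(n,P[[0,0,-1,-1,210],[0,-1,0,-1,280]].round(2).tolist())
E
```

```text
{'t': 0.0, 'q': [-1.348, 0.053, 1.614, 0.0, 1.476, -0.119], 'dq': [0.0, 0.001, -0.0, -0.002, 0.0, -0.002], 'effort': [0.003, -39.368, -37.017, 0.0, 0.007, 0.0], 'tool_pos': [0.209, -0.588, 0.23], 'tool_rot': [-3.094, -0.534, 0.0], 'contact_force': [-0.141, 0.281, -0.599], 'wrist_torque': [0.044, 0.007, -0.022], 'grip_force': 0.0, 'opening': 0.085}
top [[1.53, 1.12, -0.56], [1.49, -1.19, -0.37], [-0.01, 0.63, -0.0], [0.18, -0.56, 0.51], [0.58, -0.1, -0.0]]
side [[0.1, -0.26, 0.62], [1.74, 0.75, 0.4], [-0.03, -0.57, 0.0], [0.92, -0.68, 0.06], [0.52, -0.01, -0.0]]
```

View pics/top0.png

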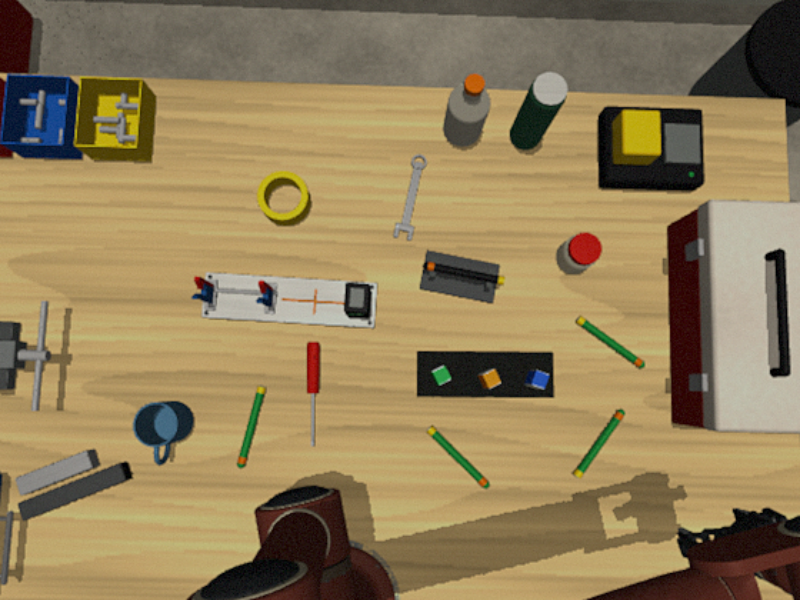

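View pics/side0.png

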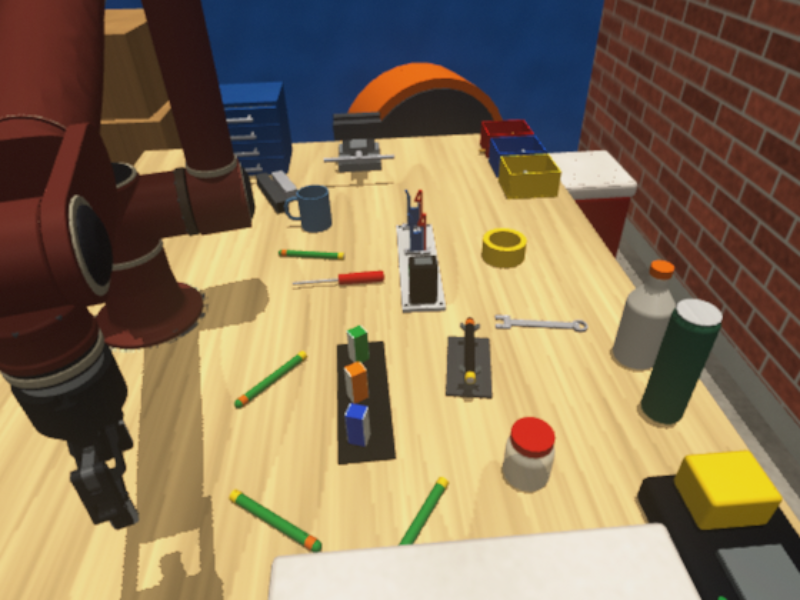

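The top view shows the checker with its forks at (205,290) and (265,293) and its sensor at (357,300). The black pen is at (465,273), tail left and lens right, so it already points the right way. The amber cell is at (489,379) and visibly turned.

Run:
```python
from h import *
D=np.load("top.npz");f,P=D["f"],D["P"];hsv=cv2.cvtColor(f,cv2.COLOR_RGB2HSV)
def reg(u0,v0,u1,v1): 
    m=np.zeros(f.shape[:2],bool);m[int(v0*.7):int(v1*.7),int(u0*.7):int(u1*.7)]=1;return m
def rect(m,name):
    p=P[m];r=cv2.minAreaRect((p[:,:2]*1000).astype(np.float32))
    print(name,len(p),"z",np.nanmedian(p[:,2]).round(4),"mean",p.mean(0).round(4),"rect",np.round(r[0],1),np.round(r[1],1),round(r[2],2))
Z=P[...,2]
rc=reg(185,255,395,345)
rect(rc&(Z>.008),"checker all")
plate=rc&(Z>.008)&(Z<.016);rect(plate,"plate")
rect(rc&reg(335,270,395,340)&(Z>.095),"sensor top")
fk=rc&reg(185,255,300,345)&(Z>.03)
red=(hsv[...,1]>120)&((hsv[...,0]<8)|(hsv[...,0]>172)); blue=(hsv[...,1]>100)&(hsv[...,0]>100)&(hsv[...,0]<130)
for n,m in(("red",red),("blue",blue)):
    for w,g in(("far",reg(185,255,235,345)),("near",reg(235,255,300,345))):
        q=P[fk&m&g];print(n,w,len(q),q.mean(0).round(4),q.min(0).round(3),q.max(0).round(3))
orange=(hsv[...,1]>120)&(hsv[...,0]>6)&(hsv[...,0]<22)&(hsv[...,2]>100)
q=P[rc&orange&plate];q=q[:,:];print("orange line",len(q),q.mean(0).round(4),q.min(0).round(3),q.max(0).round(3))
rp=reg(405,235,515,315)
rect(rp&(Z>.004),"rest");rect(rp&(Z>.004)&(Z<.012),"restplate")
pen=rp&(Z>.0545);q=P[pen];rect(pen,"pen")
l=cv2.fitLine((q[:,:2]).astype(np.float32),cv2.DIST_HUBER,0,.001,.001).ravel();print("penline",l,np.degrees(np.arctan2(l[1],l[0])),"zmax",q[:,2].max(), np.polyfit(q[:,1],q[:,2],1))
y=rp&(hsv[...,0]>22)&(hsv[...,0]<34)&(hsv[...,1]>120);o=rp&orange
for m in(y,o): print("end",P[m].mean(0).round(4),m.sum())
for n,g in(("green",reg(425,360,460,395)),("amber",reg(472,362,508,396)),("blue",reg(520,362,558,396))):
    rect(g&(Z>.066),n+" top"); rect(g&(Z>.02),n+" all")
rect(reg(410,345,560,402)&(Z>.003)&(Z<.009),"mat")
x,y0,w,h=340,250,40,24
cv2.imwrite("pics/c1.png",np.hstack([cv2.resize(f[252:280,328:362,::-1],(400,330),interpolation=4),cv2.resize(f[185:232,130:190,::-1],(400,330),interpolation=4)]))
```

```text
checker all 3811 z 0.0135 mean [0.569  0.1168 0.0282] rect [572.6 131.9] [376.6 163.2] 86.25
plate 2632 z 0.0122 mean [0.569  0.1194 0.0121] rect [582.6 128. ] [142.4 372.1] 3.19
sensor top 370 z 0.1051 mean [ 0.5656 -0.0231  0.105 ] rect [566.4 -23.1] [44.8 56.3] 88.02
red far 49 [0.5894 0.2649 0.0948] [0.58  0.261 0.032] [0.596 0.271 0.116]
red near 41 [0.5843 0.1495 0.0987] [0.575 0.145 0.038] [0.591 0.155 0.118]
blue far 91 [0.5718 0.2642 0.0692] [0.558 0.26  0.031] [0.589 0.272 0.119]
blue near 68 [0.5665 0.1487 0.0726] [0.554 0.146 0.035] [0.584 0.157 0.119]
orange line 61 [0.5703 0.0663 0.0121] [ 0.521 -0.02   0.008] [0.593 0.125 0.016]
rest 1556 z 0.009 mean [ 0.6264 -0.2191  0.0199] rect [ 634.6 -219.4] [159.4 218.3] 1.39
restplate 1116 z 0.0076 mean [ 0.6261 -0.2167  0.0077] rect [ 634.6 -219.4] [159.4 218.3] 1.39
pen 251 z 0.057 mean [ 0.6265 -0.2241  0.0573] rect [ 626.6 -223.9] [156.8  31.2] 79.81
penline [ 0.16998479  0.9854467   0.6264712  -0.22413082] 80.21306 zmax 0.06410340913867452 [-0.00092212  0.05705238]
end [ 0.6158 -0.2906  0.0564] 32
end [ 0.6493 -0.1988  0.0262] 63
green top 111 z 0.0712 mean [ 0.4301 -0.1829  0.0712] rect [ 430. -183.] [29.6 25.2] 27.53
green all 123 z 0.0709 mean [ 0.4295 -0.1818  0.0685] rect [ 429.8 -182.7] [29.6 25.7] 27.53
amber top 111 z 0.0714 mean [ 0.4256 -0.2765  0.0712] rect [ 425.8 -276.7] [29.3 26.1] 27.44
amber all 144 z 0.0707 mean [ 0.4255 -0.2743  0.0655] rect [ 426.  -276.5] [29.8 26.4] 27.02
blue top 114 z 0.0709 mean [ 0.4266 -0.3673  0.0709] rect [ 426.5 -367.3] [26.9 29.9] 70.2
blue all 165 z 0.0693 mean [ 0.4261 -0.3642  0.0628] rect [ 426.3 -366.9] [27.1 30.5] 68.69
mat 2159 z 0.0059 mean [ 0.4365 -0.2706  0.0059] rect [ 439.1 -273. ] [109.5 294. ] 1.42
```

View pics/c1.png

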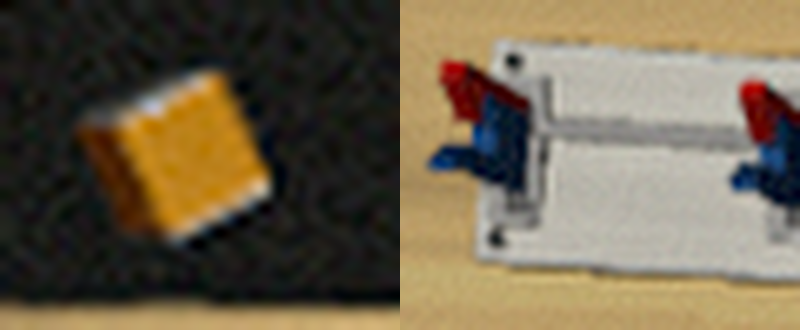

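The crop shows the frosted faces on the upper and lower edges in the picture, with their normal about 27° from world x, which agrees with the rectangle fit. The forks' slots are open between the red jaw and the blue prongs. Next I refine the checker and pen fits.

```bash
cat >> h.py <<'E'
def pose():
    o=ctrl.get_obs();r=R.from_rotvec(o["tool_rot"]).as_matrix();return np.array(o["tool_pos"]),r,np.degrees(np.arctan2(r[1,1],r[0,1])),o
def goto(tx,ty,tz,yang):
    "prints turn (deg about tool z), then shift cm in the tool axes after the turn; yang: wanted world angle of tool y"
    p,r,a,o=pose(); d=(yang-a+90)%180-90
    t=np.radians(a+d); Y=np.array([np.cos(t),np.sin(t),0]);Z=np.array([0,0,-1.]);X=np.cross(Y,Z)
    v=(np.array([tx,ty,tz])-p)*100
    print("t",round(o["t"],2),"pos",p.round(4),"yang",a.round(2),"tilt",np.degrees(np.arccos(-r[2,2])).round(2),"turn",round(-d,2),"shift",(v@X).round(2),(v@Y).round(2),(v@Z).round(2))
E
python3 - <<'E'
from h import *
D=np.load("top.npz");f,P=D["f"],D["P"];Z=P[...,2]
def edges(m,t0,c,L,step=.004):
    e=np.array([np.cos(t0),np.sin(t0)]);n=np.array([e[1],-e[0]])
    q=P[m][:,:2]-c;s=q@e;w=q@n;B=[]
    for a in np.arange(-L,L,step):
        k=(s>=a)&(s<a+step)
        if k.sum()>5:B.append((s[k].mean(),w[k].min(),w[k].max()))
    B=np.array(B);return e,n,B
from numpy import polyfit
def robust(x,y):
    k=np.ones(len(x),bool)
    for _ in range(6):
        c=polyfit(x[k],y[k],1);r=abs(np.polyval(c,x)-y);k=r<max(.0015,2*np.median(r))
    return c,k.sum()
m=np.zeros(Z.shape,bool);m[180:242,130:277]=1
c=np.array([.57,.12]);e,n,B=edges(m&(Z>.006)&(Z<.016),np.radians(88),c,.2)
lo=robust(B[:,0],B[:,1]);hi=robust(B[:,0],B[:,2]);print("plate",lo,hi,"width",hi[0][1]-lo[0][1])
mid=(lo[0]+hi[0])/2; print("yaw from88", -np.degrees(mid[0]),"axis pt",c+n*mid[1], "s range",B[0,0],B[-1,0])
m[:]=0;m[164:221,283:361]=1
c=np.array([.6266,-.224]);q=P[m&(Z>.056)&(Z<.0605)]
for k in range(4):
    l=cv2.fitLine(q[:,:2].astype(np.float32),cv2.DIST_HUBER,0,.001,.001).ravel();e=l[:2]*np.sign(l[1]);w=(q[:,:2]-l[2:])@[e[1],-e[0]];q=q[abs(w)<.008]
s=(q[:,:2]-l[2:])@e;print("pen",np.degrees(np.arctan2(e[1],e[0])),"mid",l[2:]+e*(s.min()+s.max())/2,"len",np.ptp(s),len(q))
e,n,B=edges(m&(Z>.004)&(Z<.011),np.radians(80),c,.08)
lo=robust(B[:,0],B[:,1]);hi=robust(B[:,0],B[:,2]);mid=(lo[0]+hi[0])/2
print("rest yaw from80",-np.degrees(mid[0]),lo[0][0],hi[0][0],"pt",c+n*mid[1],"w",hi[0][1]-lo[0][1],B[0,0],B[-1,0])
goto(.6265,-.224,.13,-9.8)
E
```

```text
plate (array([ 0.00189267, -0.04266107]), np.int64(60)) (array([-3.33835602e-05,  4.49144376e-02]), np.int64(67)) width 0.08757551076173803
yaw from88 -0.05326450266814313 axis pt [0.571126   0.11996068] s range -0.17375894897959557 0.16231250618073406
pen 80.413734 mid [ 0.62662685 -0.22470207] len 0.1552596165382551 156
rest yaw from80 3.80099965540693 -0.07842984712450814 -0.05425007058353349 pt [ 0.62894085 -0.22441276] w 0.11156879384490398 -0.06960116079824347 0.07732821616830791
t 0.1 pos [ 0.2094 -0.5883  0.2302] yang -70.42 tilt 0.1 turn -60.62 shift 43.0 34.9 10.02
```

Emit:
send_rows:
  rows:
    - [8.5,[0,0,0],-10.1]
    - [8.5,[0,0,0],-10.1]
    - [8.5,[0,0,0],-10.1]
    - [8.5,[0,0,0],-10.1]
    - [8.5,[0,0,0],-10.1]
    - [8.5,[0,0,0],-10.3]
  newtons: 60

```text
t: 0.85
tool_pos: [0.2094, -0.5885, 0.2305]
tool_rot: [-2.393, -2.034, -0.001]
contact_force: [0.0, 0.3, -0.6]
opening: 0.0852
grip_force: 0.0
```

Emit:
send_rows:
  rows:
    - [8.5,[4.3,3.5,0.5],0]
    - [8.5,[4.3,3.5,0.5],0]
    - [8.5,[4.3,3.5,0.5],0]
    - [8.5,[4.3,3.5,1],0]
    - [8.5,[4.3,3.5,1],0]
    - [8.5,[4.3,3.5,1],0]
    - [8.5,[4.3,3.5,1],0]
    - [8.5,[4.3,3.5,1.5],0]
    - [6,[4.3,3.5,1.5],0]
    - [5,[4.0,3.4,1.5],0]

```text
t: 2.1
tool_pos: [0.6258, -0.2245, 0.1303]
tool_rot: [-2.399, -2.027, 0.001]
contact_force: [-0.2, -0.5, 0.7]
opening: 0.0514
grip_force: 0.0
```

```bash
python3 -c "
from h import *
goto(.6266,-.2245,.031,-9.6)"
```

```text
t 2.1 pos [ 0.6258 -0.2245  0.1303] yang -9.59 tilt 0.04 turn 0.01 shift 0.01 0.07 9.93
```

Emit:
send_rows:
  rows:
    - [5,[0,0.1,3],0]
    - [5,[0,0,3],0]
    - [4.5,[0,0,2],0]
    - [4,[0,0,1.3],0]
    - [4,[0,0,0.6],0]
    - [2.5,[0,0,0],0]
    - [0,[0,0,0],0]
    - [0,[0,0,0],0]
    - [0,[0,0,0],0]
    - [0,[0,0,0],0]

```text
t: 3.35
tool_pos: [0.6282, -0.2272, 0.0347]
tool_rot: [2.396, 2.024, 0.004]
contact_force: [5.5, 0.4, 4.4]
opening: 0.0138
grip_force: 58.9
```

```bash
python3 -c "
from h import *
goto(.5742,.2094,.2,-2)"
```

```text
t 3.35 pos [ 0.6282 -0.2272  0.0347] yang -9.62 tilt 0.34 turn -7.62 shift 43.45 -6.92 -16.53
```

Run:
```python
from h import *
f,P=cap("side");g,Q=cap("top")
cv2.imwrite("pics/g1.png",np.hstack([cv2.resize(f[200:300,290:370,::-1],(400,500),interpolation=2),cv2.resize(g[150:230,280:344,::-1],(400,500),interpolation=2)]))
print(ctrl.get_obs()["tool_pos"],ctrl.get_obs()["opening"],ctrl.get_obs()["contact_force"])
```

```text
[ 0.62820041 -0.22725654  0.03477476] 0.014271949484714995 [ 5.55206812 -0.82041552  3.99722929]
```

View pics/g1.png

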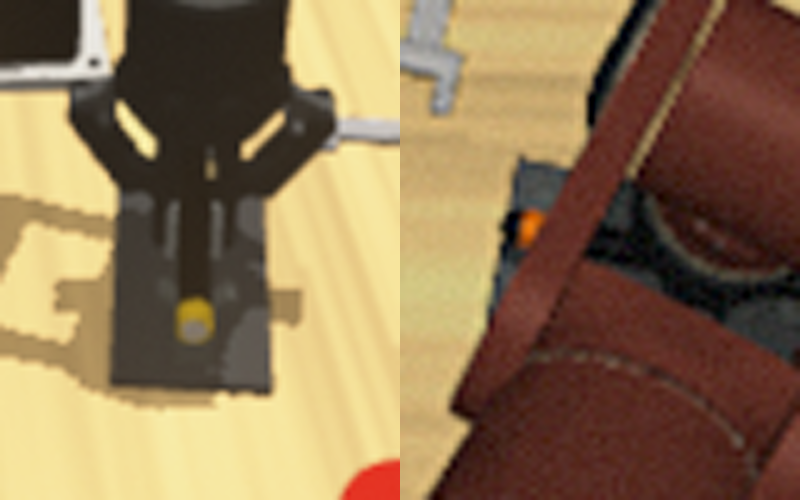

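The side view shows both fingers on the pen, centred between the V blocks with the lens in front. I lift it and check how it hangs.

Emit:
send_rows:
  rows:
    - [0,[0,0,-0.5],0]
    - [0,[0,0,-1],0]
    - [0,[0,0,-2],0]
    - [0,[0,0,-3],0]
    - [0,[0,0,-4],0]
    - [0,[0,0,-4],0]
    - [0,[0,0,-2],0]
    - [0,[0,0,0],0]

```text
t: 4.45
tool_pos: [0.6267, -0.2267, 0.1997]
tool_rot: [2.397, 2.025, 0.002]
contact_force: [0.0, 0.7, -0.7]
opening: 0.0141
grip_force: 58.8
```

```bash
cat > penm.py <<'E'
from h import *
p,r,a,o=pose()
for n in("side","top"):
    f,P=cap(n);hsv=cv2.cvtColor(f,cv2.COLOR_RGB2HSV)
    for nm,lo,hi in(("lens",22,34),("band",4,21)):
        d=np.linalg.norm(P-(p+[0,0,.019]),axis=-1)
        m=(d>.05)&(d<.1)&(hsv[...,0]>=lo)&(hsv[...,0]<=hi)&(hsv[...,1]>140)&(P[...,2]>.03)&(abs(P[...,2]-p[2]-.019)<.025)
        if m.sum()>3:
            q=P[m];print(n,nm,m.sum(),"mean",q.mean(0).round(4),"zrange",q[:,2].min().round(4),q[:,2].max().round(4),"rel",(r.T@(q.mean(0)-p)).round(4))
E
python3 - <<'E'
from penm import *
goto(.5742,.2094,.18,-2);print(o["opening"],o["grip_force"],o["contact_force"])
E
```

```text
side lens 34 mean [ 0.6155 -0.2927  0.2218] zrange 0.218 0.224 rel [-0.067   0.0001 -0.022 ]
side band 11 mean [ 0.637  -0.1831  0.2214] zrange 0.2185 0.2234 rel [ 0.0447  0.003  -0.0218]
top lens 4 mean [ 0.6181 -0.2901  0.2188] zrange 0.2175 0.2198 rel [-0.064   0.0022 -0.019 ]
top band 26 mean [ 0.6344 -0.1655  0.2197] zrange 0.2154 0.2232 rel [ 0.0616 -0.0025 -0.0201]
t 4.55 pos [ 0.6251 -0.2259  0.1956] yang -9.62 tilt 0.15 turn -7.62 shift 43.33 -6.6 1.56
0.014052234608119878 58.79075288772583 [ 0.04234329  0.69078573 -0.74247843]
```

Run:
```python
from penm import *
goto(.5742,.2094,.18,-2)
```

```text
side lens 34 mean [ 0.6138 -0.2923  0.2177] zrange 0.2136 0.2206 rel [-0.0673 -0.     -0.0221]
side band 14 mean [ 0.6334 -0.2004  0.217 ] zrange 0.2101 0.2191 rel [ 0.0266  0.004  -0.0214]
top lens 5 mean [ 0.614  -0.2861  0.2185] zrange 0.2159 0.2201 rel [-0.0612 -0.0009 -0.0229]
top band 24 mean [ 0.633  -0.166   0.2183] zrange 0.2126 0.2218 rel [ 0.0604 -0.0023 -0.0227]
t 4.65 pos [ 0.6247 -0.2257  0.1945] yang -9.62 tilt 0.26 turn -7.62 shift 43.31 -6.56 1.45
```

Emit:
send_rows:
  rows:
    - [0,[0,0,0],-2.6]
    - [0,[0,0,0],-2.6]
    - [0,[0,0,0],-2.4]
    - [0,[3,-0.5,0],0]
    - [0,[5,-0.8,0],0]
    - [0,[5,-0.8,0],0]
    - [0,[6,-0.9,0],0]
    - [0,[6,-0.9,0],0]
    - [0,[6,-0.9,0],0]
    - [0,[5,-0.8,0],0]

```text
t: 5.9
tool_pos: [0.5811, 0.1375, 0.1953]
tool_rot: [-2.258, -2.181, 0.004]
contact_force: [0.4, 0.1, -1.0]
opening: 0.0143
grip_force: 58.8
```

Emit:
send_rows:
  rows:
    - [0,[4,-0.6,0],0]
    - [0,[2,-0.3,0.4],0]
    - [0,[1,-0.1,0.5],0]
    - [0,[0,0,0],0]
    - [0,[0,0,0],0]
    - [0,[0,0,0],0]

```text
t: 6.65
tool_pos: [0.5755, 0.2048, 0.1886]
tool_rot: [2.261, 2.18, 0.0]
contact_force: [0.3, -0.2, -1.0]
opening: 0.0139
grip_force: 58.8
```

Run:
```python
from penm import *
goto(.5741,.207,.14,-2)
f,P=cap("side");g,Q=cap("top")
cv2.imwrite("pics/p1.png",np.hstack([cv2.resize(f[90:230,240:352,::-1],(400,500),interpolation=2),cv2.resize(g[165:245,130:194,::-1],(400,500),interpolation=2)]))
```

```text
side lens 14 mean [0.5728 0.1395 0.2104] zrange 0.2063 0.2132 rel [-0.0653 -0.0003 -0.0218]
side band 12 mean [0.577  0.2262 0.21  ] zrange 0.2051 0.2122 rel [ 0.0215  0.0007 -0.0214]
top lens 35 mean [0.5711 0.1374 0.2116] zrange 0.2068 0.2169 rel [-0.0675 -0.0019 -0.023 ]
top band 4 mean [0.5739 0.1331 0.21  ] zrange 0.2091 0.2109 rel [-0.0717  0.0011 -0.0214]
t 6.75 pos [0.5754 0.2051 0.1886] yang -2.08 tilt 0.03 turn -0.08 shift 0.19 -0.14 4.86
```

View pics/p1.png

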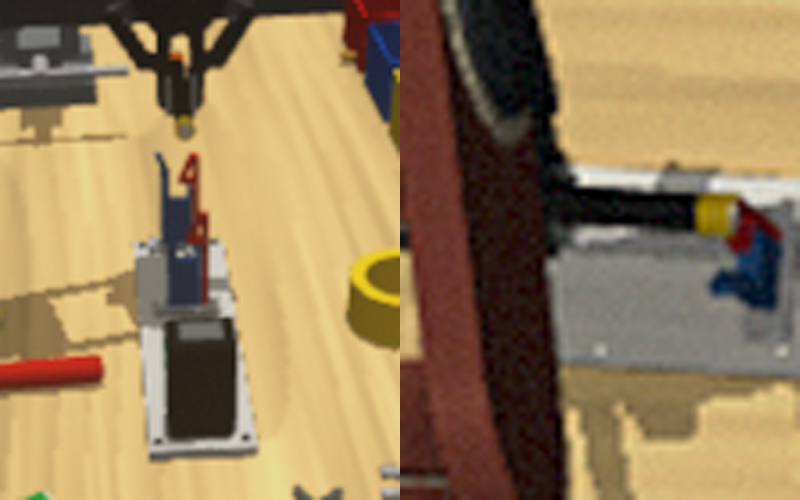

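The pen hangs over the forks, lens toward the sensor and in line with the slots: in the side crop it is at (183,130), with the slot at (178,170). I lower it to just above the noses, then push.

Emit:
send_rows:
  rows:
    - [0,[0.2,-0.05,1],0]
    - [0,[0,0,2],0]
    - [0,[0,0,2],0]
    - [0,[0,0,2],0]
    - [0,[0,0,1],0]
    - [0,[0,0,0],0]
    - [0,[0,0,0],0]

```text
t: 7.72
tool_pos: [0.5753, 0.2079, 0.1091]
tool_rot: [2.26, 2.181, 0.002]
contact_force: [0.5, 0.3, -0.2]
opening: 0.0144
grip_force: 58.8
```

Run:
```python
from penm import *
goto(.5741,.207,.0565,-2);print(o["contact_force"])
```

```text
side lens 11 mean [0.5714 0.1436 0.1306] zrange 0.1232 0.134 rel [-0.0644 -0.0016 -0.0215]
side band 28 mean [0.5836 0.181  0.1213] zrange 0.1032 0.1337 rel [-0.0266  0.0093 -0.0121]
top lens 34 mean [0.571  0.1392 0.1336] zrange 0.1283 0.1394 rel [-0.0688 -0.0018 -0.0244]
top band 5 mean [0.5771 0.1484 0.1182] zrange 0.104 0.1332 rel [-0.0594  0.0039 -0.009 ]
t 7.83 pos [0.5754 0.208  0.1096] yang -2.01 tilt 0.12 turn -0.01 shift -0.1 -0.13 5.31
[ 0.54985177  0.34419952 -0.23517293]
```

Emit:
send_rows:
  rows:
    - [0,[0,0,0.8],0]
    - [0,[0,0,0.8],0]
    - [0,[0,0,0.8],0]
    - [0,[0,0,0.8],0]
    - [0,[0,0,0.8],0]

```text
t: 8.45
tool_pos: [0.5756, 0.2081, 0.0694]
tool_rot: [2.259, 2.182, 0.003]
contact_force: [-0.4, 0.6, 3.9]
opening: 0.0139
grip_force: 59.1
```

Emit:
send_rows:
  rows:
    - [0,[0,0,0.7],0]
    - [0,[0,0,0.5],0]
    - [0,[0,0,0.3],0]
    - [0,[0,0,0],0]

```text
t: 8.95
tool_pos: [0.5758, 0.2078, 0.0585]
tool_rot: [2.259, 2.182, -0.0]
contact_force: [-10.9, -4.9, 26.9]
opening: 0.0143
grip_force: 61.5
```

Run:
```python
from penm import *
goto(.5741,.207,.0565,-2);print(o["contact_force"])
f,P=cap("side");g,Q=cap("top")
cv2.imwrite("pics/p2.png",np.hstack([cv2.resize(f[110:230,250:346,::-1],(400,500),interpolation=2),cv2.resize(g[165:245,130:194,::-1],(400,500),interpolation=2)]))
```

```text
side lens 14 mean [0.5744 0.1402 0.0806] zrange 0.0785 0.0849 rel [-0.0677  0.0009 -0.022 ]
side band 41 mean [0.5855 0.1779 0.0857] zrange 0.055 0.1005 rel [-0.0296  0.0107 -0.0271]
top lens 33 mean [0.5712 0.1399 0.0815] zrange 0.0628 0.0872 rel [-0.0681 -0.0022 -0.0229]
top band 7 mean [0.5807 0.1496 0.0912] zrange 0.0782 0.1025 rel [-0.0581  0.0069 -0.0326]
t 9.05 pos [0.5758 0.2078 0.0586] yang -2.0 tilt 0.05 turn -0.0 shift -0.09 -0.17 0.21
[-10.91038837  -4.86268397  26.86029702]
```

View pics/p2.png

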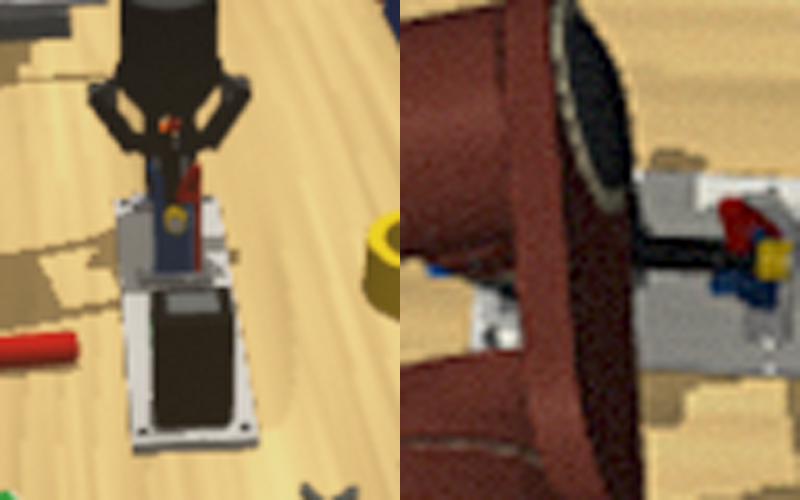

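The pen lies in both slots with the red jaw over it (side crop: lens at (177,217) between prongs), and the push force has risen to 27 N, so it is on the bottom. I ease off and release.

Emit:
send_rows:
  rows:
    - [0,[0,0,-0.2],0]
    - [2.5,[0,0,0],0]
    - [4,[0,0,0],0]
    - [4,[0,0,0],0]
    - [4,[0,0,0],0]
    - [4,[0,0,0],0]

```text
t: 9.9
tool_pos: [0.5745, 0.2077, 0.055]
tool_rot: [-2.26, -2.182, 0.001]
contact_force: [0.2, -0.4, -0.0]
opening: 0.0403
grip_force: 0.0
```

Emit:
send_rows:
  rows:
    - [4,[0,0,-1],0]
    - [4,[0,0,-2],0]
    - [4,[0,0,-3],0]
    - [4,[0,0,-3],0]
    - [4,[0,0,-4],0]
    - [4,[0,0,-2],0]

```text
t: 10.65
tool_pos: [0.5761, 0.2082, 0.2101]
tool_rot: [2.258, 2.18, 0.008]
contact_force: [-0.3, -0.1, -0.3]
opening: 0.0399
grip_force: 0.0
```

Emit:
send_rows:
  rows:
    - [4,[-3,0,-1],0]
    - [6,[-5,0,0],0]
    - [6,[-5,0,0],0]
    - [6,[-5,0,0],0]
    - [6,[-5,0,0],0]
    - [6,[-5,0,0],0]
    - [6,[0,0,0],0]

```text
t: 11.52
tool_pos: [0.5645, -0.0749, 0.2155]
tool_rot: [2.265, 2.177, -0.001]
contact_force: [0.1, -0.8, -0.2]
opening: 0.0601
grip_force: 0.0
```

Run:
```python
from h import *
f,P=cap("side");g,Q=cap("top")
cv2.imwrite("pics/p3.png",np.hstack([cv2.resize(f[110:230,250:346,::-1],(400,500),interpolation=2),cv2.resize(g[165:245,130:194,::-1],(400,500),interpolation=2)]))
Z=Q[...,2];c=np.array([.5711,.1195]);e=np.array([.0349,.9994]);n=np.array([e[1],-e[0]])
s=(Q[...,:2]-c)@e;w=(Q[...,:2]-c)@n
for a,b in((.005,.025),(.03,.08),(.05,.13),(.10,.14),(.155,.175)):
    m=(s>a)&(s<b)&(abs(w)<.015)&(Z>.075)&(Z<.095);
    if (a,b)in((.03,.08),(.05,.13),(.10,.14)): m&=(abs(s-.09)<.05)
    if m.sum(): print(a,b,m.sum(),"w",w[m].mean().round(4),"zmed",np.median(Z[m]).round(4),"zmax",Z[m].max().round(4))
m=(abs(w)<.012)&(Z>.076)&(Z<.09)&(s>-.02)&(s<.2);print("s range",s[m].min(),s[m].max())
goto(.4257,-.2766,.2,27.2)
```

```text
0.005 0.025 31 w -0.0011 zmed 0.0814 zmax 0.0856
0.03 0.08 86 w -0.0008 zmed 0.082 zmax 0.0882
0.05 0.13 175 w -0.0008 zmed 0.0816 zmax 0.0885
0.1 0.14 90 w -0.0007 zmed 0.0815 zmax 0.0885
0.155 0.175 24 w -0.0005 zmed 0.0834 zmax 0.0863
s range 0.011983944861145103 0.1693317797669403
t 11.62 pos [ 0.5646 -0.0721  0.2154] yang -2.08 tilt 0.04 turn -29.28 shift -11.84 -21.7 1.54
```

View pics/p3.png

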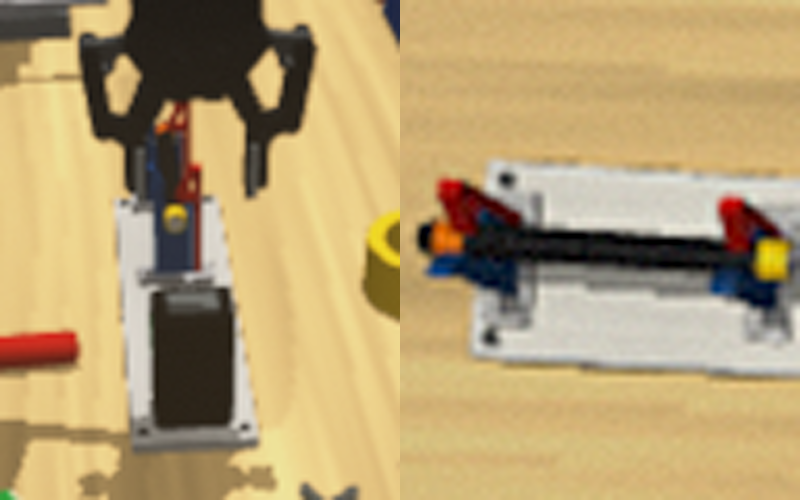

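The pen is seated: centre 0.7 mm off along the axis and 0.8 mm across, level, lens to the sensor, with the red noses back over it. Next comes the amber cell.

Emit:
send_rows:
  rows:
    - [6,[0,0,0],-9.8]
    - [6,[0,0,0],-9.8]
    - [6,[0,0,0],-9.7]
    - [6,[-2.4,-4.3,0.5],0]
    - [6,[-2.4,-4.3,0.5],0]
    - [6,[-2.4,-4.4,0.5],0]
    - [6,[-2.4,-4.4,0.5],0]
    - [5.5,[-2.24,-4.3,1],0]
    - [5.5,[0,0,2],0]
    - [5.5,[0,0,0],0]

```text
t: 12.88
tool_pos: [0.4257, -0.2746, 0.163]
tool_rot: [-1.631, -2.68, -0.002]
contact_force: [-0.6, 0.1, 1.0]
opening: 0.0549
grip_force: 0.0
```

Run:
```python
from h import *
D=np.load("side.npz");f0,P0=D["f"],D["P"]
f1,P1=cap("side")
for f,P in((f0,P0),(f1,P1)):
    hsv=cv2.cvtColor(f,cv2.COLOR_RGB2HSV)
    m=(abs(P[...,0]-.4257)<.035)&(abs(P[...,1]+.2766)<.035)&(P[...,2]>.067)&(P[...,2]<.076)
    q=(P[m][:,:2]*1000).astype(np.float32)
    if len(q)>5:r=cv2.minAreaRect(q);print("top side cam",len(q),np.round(r[0],1),np.round(r[1],1),r[2],np.median(P[m][:,2]))
    m=(abs(P[...,0]-.4257)<.035)&(abs(P[...,1]+.2766)<.035)&(P[...,2]>.01)&(P[...,2]<.076)
    q=(P[m][:,:2]*1000).astype(np.float32)
    if len(q)>5:r=cv2.minAreaRect(q);print("all side cam",len(q),np.round(r[0],1),np.round(r[1],1),r[2])
g,Q=cap("top");s=(abs(Q[...,0]-.58)<.03)&(Q[...,1]>.13)&(Q[...,1]<.28)&(Q[...,2]>.03);hsv=cv2.cvtColor(g,cv2.COLOR_RGB2HSV)
red=s&(hsv[...,1]>120)&((hsv[...,0]<8)|(hsv[...,0]>172))
for a,b in((.13,.2),(.22,.28)):
    k=red&(Q[...,1]>a)&(Q[...,1]<b);print("red",k.sum(),Q[k].mean(0).round(4),Q[k].max(0).round(4))
m=(abs(Q[...,0]-.4257)<.03)&(abs(Q[...,1]+.2766)<.03)&(Q[...,2]>.066)&(Q[...,2]<.076);print("amber visible top",m.sum())
goto(.4257,-.2766,.024,27.2)
```

```text
top side cam 112 [ 429.3 -277. ] [30.2 28.3] 25.61858558654785 0.06987429835085796
all side cam 369 [ 429.4 -277.1] [30.7 28.6] 26.812610626220703
top side cam 114 [ 428.9 -276.2] [29.8 29. ] 23.85304832458496 0.0698662926486916
all side cam 368 [ 429.2 -276.7] [31. 30.] 26.970577239990234
red 46 [0.583  0.1516 0.0981] [0.5913 0.1951 0.1177]
red 56 [0.5886 0.2653 0.0924] [0.5957 0.2797 0.1175]
amber visible top 0
t 12.97 pos [ 0.427  -0.2753  0.1651] yang 27.42 tilt 0.05 turn 0.22 shift -0.06 -0.17 14.11
```

The red noses are where they were at the start, so the jaw is shut. The gripper's own contact says the top camera reads about 1.7 mm low in x, so I take the cell at (0.4275, -0.2766).

Emit:
send_rows:
  rows:
    - [5.5,[-0.15,0,3],0.3]
    - [5.5,[0,0,3],0]
    - [5.5,[0,0,3],0]
    - [5.5,[0,0,2.5],0]
    - [5.5,[0,0,1.6],0]
    - [5.5,[0,0,1],0]
    - [5.5,[0,0,0],0]
    - [5.5,[0,0,0],0]

```text
t: 13.98
tool_pos: [0.4276, -0.2786, 0.0254]
tool_rot: [1.641, 2.677, -0.0]
contact_force: [-0.1, -0.3, 0.4]
opening: 0.0549
grip_force: 0.0
```

Run:
```python
from h import *
goto(.4275,-.2766,.024,27.1)
f,P=cap("side")
cv2.imwrite("pics/k1.png",cv2.resize(f[215:325,205:305,::-1],(545,600),interpolation=2))
```

```text
t 13.97 pos [ 0.4276 -0.2786  0.0254] yang 26.99 tilt 0.1 turn -0.11 shift 0.18 0.08 0.14
```

View pics/k1.png

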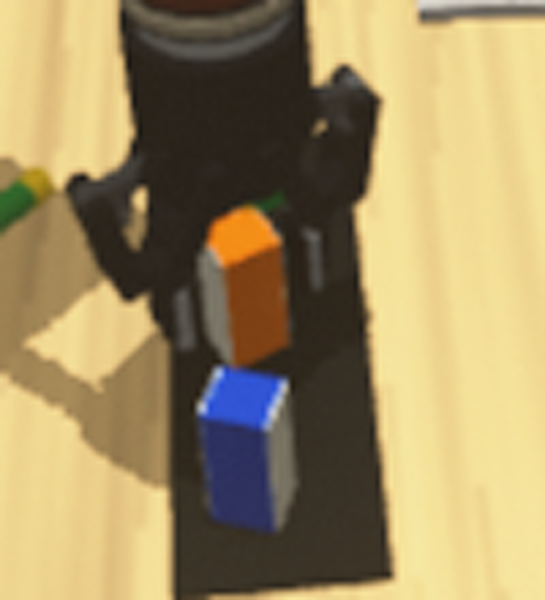

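The cell stands between the fingers, with a white frosted face at (213,305) towards the left pad and the clear amber face towards the camera. I close on it.

Emit:
send_rows:
  rows:
    - [5.5,[0.15,0,0],0]
    - [4.5,[0,0,0],0]
    - [3.5,[0,0,0],0]
    - [2,[0,0,0],0]
    - [2,[0,0,0],0]
    - [2,[0,0,0],0]
  newtons: 40

```text
t: 14.78
tool_pos: [0.4265, -0.2769, 0.0246]
tool_rot: [1.642, 2.678, -0.0]
contact_force: [0.4, 0.4, 1.9]
opening: 0.0294
grip_force: 39.8
```

Emit:
send_rows:
  rows:
    - [2,[0,0,-0.5],0]
    - [2,[0,0,-1.5],0]
    - [2,[0,0,-3],0]
    - [2,[0,0,-4],0]
    - [2,[0,0,-4],0]
    - [2,[0,0,-3],0]
    - [2,[0,0,-1],0]
    - [2,[0,0,0],0]
    - [2,[0,0,0],0]

```text
t: 15.9
tool_pos: [0.4254, -0.2761, 0.1924]
tool_rot: [-1.64, -2.676, -0.001]
contact_force: [0.6, -0.4, -0.3]
opening: 0.0296
grip_force: 39.6
```

```bash
cat > cellm.py <<'E'
from h import *
f,P=cap("side");p,r,a,o=pose();q=P[(np.linalg.norm(P-p-[0,0,.02],axis=-1)<.07)&(cv2.cvtColor(f,cv2.COLOR_RGB2HSV)[...,1]>150)&(abs((P-p)@r[:,1])<.02)]
hs=q[:,2];print("amber n",len(q),"zmin/max rel TCP",np.percentile(hs,[2,98])-p[2])
b=(q-p)@r
k=q[:,2]<p[2]+.035;print("face tool x (lo,hi half):",[np.median(b[kk,0]).round(4) for kk in(b[:,2]>-.01,b[:,2]<-.02)],"y range",np.percentile(b[:,1],[2,98]).round(4))
E
python3 - <<'E'
from cellm import *
goto(.571,.0645,.165,-2)
E
```

```text
amber n 368 zmin/max rel TCP [-0.01524074  0.07286195]
face tool x (lo,hi half): [np.float64(-0.0138), np.float64(-0.0129)] y range [-0.0136  0.0132]
t 15.95 pos [ 0.4254 -0.276   0.1923] yang 26.98 tilt 0.2 turn 28.98 shift 34.54 13.37 2.73
```

Emit:
send_rows:
  rows:
    - [2,[0,0,0],7]
    - [2,[0,0,0],8]
    - [2,[0,0,0],8]
    - [2,[0,0,0],6]
    - [2,[2.5,1,0],0]
    - [2,[4.5,1.7,0],0]
    - [2,[5,2,0],0]
    - [2,[5,2,0],0]
    - [2,[5,2,0],0]
    - [2,[5,2,0],0]

```text
t: 17.2
tool_pos: [0.5424, -0.0089, 0.1928]
tool_rot: [-2.259, -2.181, 0.002]
contact_force: [0.7, -1.3, -1.9]
opening: 0.0295
grip_force: 39.7
```

Emit:
send_rows:
  rows:
    - [2,[4.5,1.7,0],0]
    - [2,[2,0.7,0],0]
    - [2,[1,0.3,0],0]
    - [2,[0,0,0],0]
    - [2,[0,0,0],0]
    - [2,[0,0,0],0]

```text
t: 17.95
tool_pos: [0.5721, 0.0623, 0.1944]
tool_rot: [2.262, 2.18, -0.0]
contact_force: [0.4, -0.5, -1.6]
opening: 0.0295
grip_force: 39.8
```

Run:
```python
from cellm import *
goto(.571,.0645,.061,-2)
```

```text
amber n 236 zmin/max rel TCP [-0.01850959  0.04633949]
face tool x (lo,hi half): [np.float64(-0.0131), np.float64(-0.0125)] y range [-0.0116  0.0141]
t 18.0 pos [0.5721 0.0625 0.1944] yang -2.09 tilt 0.01 turn -0.09 shift 0.2 -0.12 13.34
```

Emit:
send_rows:
  rows:
    - [2,[0.2,-0.1,1],0]
    - [2,[0,0,2],0]
    - [2,[0,0,2.5],0]
    - [2,[0,0,2.5],0]
    - [2,[0,0,2],0]
    - [2,[0,0,1.5],0]
    - [2,[0,0,1.3],0]
    - [2,[0,0,0.5],0]
    - [2,[0,0,0],0]
    - [2,[0,0,0],0]

```text
t: 19.25
tool_pos: [0.572, 0.0654, 0.0622]
tool_rot: [2.259, 2.181, 0.002]
contact_force: [0.3, -1.0, -1.9]
opening: 0.0293
grip_force: 39.8
```

Emit:
send_rows:
  rows:
    - [2,[0,0,0],0]
    - [2,[0,0,0],0]
    - [2,[0,0,0],0]
    - [2,[0,0,0],0]

```text
t: 19.75
tool_pos: [0.5714, 0.0654, 0.0614]
tool_rot: [2.26, 2.182, 0.0]
contact_force: [-0.2, 0.7, -1.6]
opening: 0.0295
grip_force: 39.8
```

Run:
```python
from cellm import *
goto(.571,.0645,.061,-2)
g,Q=cap("top")
cv2.imwrite("pics/e1.png",np.hstack([cv2.resize(f[110:230,250:346,::-1],(400,500),interpolation=2),cv2.resize(g[155:255,130:210,::-1],(400,500),interpolation=2)]))
```

```text
amber n 154 zmin/max rel TCP [0.0107462 0.0755922]
face tool x (lo,hi half): [np.float64(nan), np.float64(-0.0127)] y range [-0.0138  0.0136]
t 19.8 pos [0.5713 0.0654 0.0613] yang -2.02 tilt 0.0 turn -0.02 shift -0.09 -0.03 0.03
  return _methods._mean(a, axis=axis, dtype=dtype,
  ret = ret.dtype.type(ret / rcount)
```

View pics/e1.png

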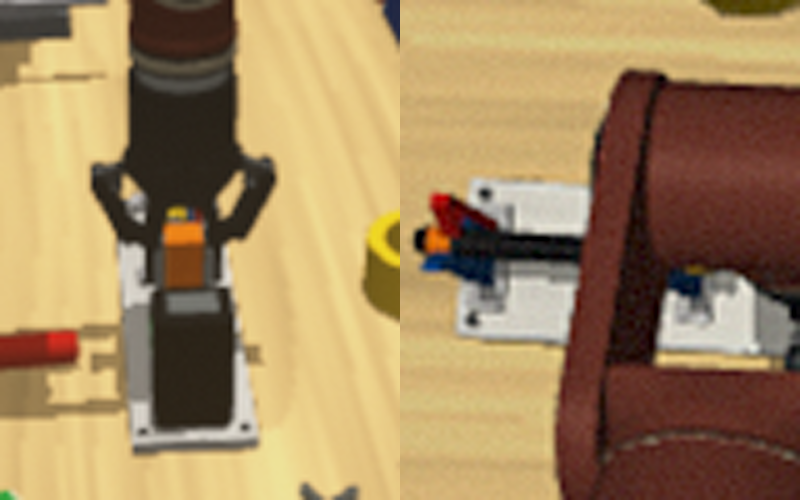

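The cell is held upright in the gap, in line with the sensor and lens (side crop (185,255)). The pen is still in the forks, and the arm is still. I hand the job in.

```bash
python3 -c "
from station import ctrl
print(ctrl.finish_job())"
```

```text
the job is handed in; nothing more can be done
None
```

I handed the job in at about 20 s: the pen is seated under the shut jaw with its lens to the sensor, and the amber cell is held upright by its frosted faces at mid-beam; the hand-in returned no verdict.

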